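# Vent the sprayer and take off its odd-threaded cap

## Task

The garden sprayer by the door needs refilling: first turn its red vent handle to half open (45 degrees, over the yellow dot) and leave it there, then take off the tank's cap. Nobody remembers whether this cap has a left-hand or a right-hand thread, so find out by trying which way it loosens, and when it comes free lift it straight up about 8 cm and finish still holding it there in the gripper, above the open mouth. Don't disturb the other things on the table.

Things in the scene. Friction and masses are not known exactly. Their poses are not given: they have to be found in the camera images.
- sprayer: Yellow round plastic tank, 156 mm diameter, 130 mm high to its shoulder, fixed to the table by a 196 mm steel foot. Origin: centre of the underside, on the axis; z up. A brass pipe leaves its side along the tank's +y and carries the vent stopcock. A black neck (28 mm stem, three thread sectors to 48 mm diameter) stands 20 mm above the shoulder, under the cap.
- mouth (a point): Centre of the neck's top rim, on the tank's axis, 150 mm above the table. The quick thread has no rise: the cap turns level, then lifts straight up; after 20 mm of lift it is clear of the neck.
- cap: Loose black cap, 61 mm diameter, 23 mm high plus grip bar, 60 g. Origin: centre of its lower edge, 132 mm above the table when fitted; x along the bar. Thread hand unseen, differs between runs: the wrong way it stops dead within 20 degrees; the right way it turns easily and lifts off from 50 degrees past its starting angle up to a stop at about 70. Stays where left; 2 mm of play.
- cap_bar (a point): Centre of the cap's orange grip bar, 36 mm above the cap's origin. The bar is 54 mm long along the cap's x, 12 mm wide along its y, from 23 to 49 mm above the cap's origin, standing on the cap's flat top. At the start it lies along the tank's x within 3 degrees.
- vent (a joint): Angle of the vent handle (rad): 0 shut, handle pointing along the tank's -x over a red dot; 0.785 half open, over the yellow dot; 1.571 fully open, pointing away from the tank along its +y over the green dot. Grows clockwise seen from above. Stops at 0 and 1.571; stiff (about 0.08 N m), stays where it is left. Starts at 0 to 0.3.
- vent_axis (a point): Point on the vent handle's vertical turning axis, at the handle's mid height: 135 mm from the tank's axis along the tank's +y, 135 mm above the table.
- vent_grip (a point): Point on the red vent handle, 60 mm out from its turning axis, at its middle: the handle is a level bar 12 mm wide, 16 mm high (127 to 143 mm above the table), reaching 80 mm from the axis. Below it is free space for the fingers. The point's x axis points from the tip to the turning axis.
- key_tray: Bystander: black plastic tray with keys, 120 x 170 x 22 mm, loose; origin under its centre.
- padlock: Bystander: steel padlock lying flat, 42 x 44 x 20 mm with shackle, loose; origin under its block.
- shoe_horn: Bystander: wooden shoe horn lying flat, about 200 mm long, loose; origin under its middle.
- peg: Bystander: green clothes peg, 75 x 14 x 14 mm, loose; origin under its middle.
- tin: Bystander: round aluminium tin with closed hinged lid, 78 mm diameter, 35 mm high, loose; origin under its centre.
Not all that is in view belongs to the job. Of the things shaped like the cap, the black one is meant.

How it is judged:
By the outcome, as a careful person would: the job done as asked, in the order asked, and still so for the second after the job is handed in, while the arm keeps its last pose, push and grip.
It also fails if it takes over 64 s, if anything falls off the work surface, if the arm or the gripper's body presses on something with over 40 N, if the wrist force passes 120 N, or if a joint passes its speed limit or range.

## Robot

A 6-joint arm with a two-finger parallel gripper is mounted at the origin on the work surface. World frame = base frame: x ahead of the robot, y to its left, z up, the work surface at z = 0. Lengths are in m, angles in rad, forces in N, time in s.
With the tool pointing down it reaches from about 0.4 to 0.825 m from the base axis. Payload 7 kg.
Tool frame: the origin (TCP) lies between the finger pads; the fingertips stand 25 mm ahead of it and the grasp point (between the pads) lies 6 mm ahead of it; z points along the fingers, y is the line along which they close (so a half turn about z gives the same grasp; the last joint's range is limited). The gripper opens to 88 mm and grips with 3 to 60 N. Pads are 19 mm wide; open, the fingers measure 130 mm over their backs; the gripper's body (78 mm by 193 mm) begins 47 mm behind the grasp point.
Start: joints at [1.463, 0.359, 0.012, 0, -1.224, -0.288], TCP at [0.26, 0.623, 0.252] pointing down, gripper open.
Joint ranges: [-3.07, 3.07], [-1.43, 2.12], [-1.02, 1.25], [-3.03, 1.67], [-3.05, -0], [-3.03, 3.03]. Speed limits (rad/s): [2.39, 2.39, 3.01, 3.14, 3.14, 3.14].

## Interface

Orientations are given as [roll, pitch, yaw] about the fixed x, y, z axes, in that order (R = Rz(yaw) Ry(pitch) Rx(roll)).
In Python, from plant import robot gives the robot as it stands.
- The arm moves only by the tool carry_out, never from a script. Its argument "increments" is a list of rows, each a list of 3 entries, a list of its own where there are three numbers: the closure, from -1 (fully open) to 1 (shut), then the shift along the world's x, y, z in units of 7.5 cm (1.0 is 7.5 cm), then the turn, a rotation vector about the world's x, y, z in units of pi rad (1.0 is pi rad). A call has 1 to 5 rows; each row shifts and turns the commanded pose from where the row before left it; what a row does not reach is not made up. A row lasts 1/12 s, in which the tool goes at most 41.7 mm and 7.16 degrees, less where a joint would pass 70% of its speed; a pose out of reach is approached as far as the arm can. A call with a number of a shift or a turn outside -1 to 1 is refused whole. A call with a gripper value outside its range is refused whole. The fingers move at their own pace and stop on an object; the grip force is fixed at half the most. Time passes only in rows, so rows that do not move let the fingers close. It gives the time, the measured TCP pose, the force, the opening and the grip force at its end, in the units of the state.
- robot.state(): the state, without advancing time (a new reading comes with each control period).
- robot.capture(name): name is "scene" or "top" or "wrist"; returns a dict with "frame" (400x640x3 uint8, blue, green, red), "fovy" (degrees; the focal length in pixels is half the picture's height over the tangent of half this angle, whatever the lens; pixels are square), "cx", "cy" (the principal point, pixels), "distortion" ([k1, k2, p1, p2, k3] as OpenCV has them; the pictures are not rectified), "view" (4x4, takes a point from world to camera coordinates). Camera axes: x right, y down, z forward; pixel columns grow to the right and rows downward; lengths in m; the calibration is good to about 2 mm. A picture is of the moment at which its call begins. There is no depth.
- robot.finish_job(): hands the job in; it is judged then, once.
The state is a dict: "time": time; "joint_pos": joint angles; "dq": joint speeds; "tau": joint torques, N m; "eef_pos": TCP position; "tcp_rot": TCP orientation; "contact_force": force on the tool from outside, world axes, zero at the start; "ft_torque": the same for the moment, N m; "gripper_width": opening from 0.0 (shut) to 1.0 (fully open); "finger_force": force on a finger pad.
Only numpy, scipy, OpenCV 4.12 (cv2) and the standard library are available. Lean on these libraries where they do the work, as an engineer would, in place of code of your own. Each camera call takes 0.05 s, during which the arm holds its last target. There are 200 camera calls.

## Working session

There is one attempt and no reset: what is moved stays moved. The work goes in short steps, Python scripts to look and compute and a tool call to move; the robot and the scene stay as the last step left them, time stands still between calls to the robot, and variables do not carry over. Pictures are saved under pics/ and viewed, at most 10 in all, crops included, and the job is handed in when it is done.

Besides the shell and the picture viewer there is one more tool, called after "Emit:" by a JSON object that holds its "name" and its "arguments", one argument or row to a line. carry_out: Moves the arm, as the interface text tells. Shifts and turns lie within -1 to 1; 1 stands for 7.5 cm of shift or pi rad of turn. Its arguments: {"type":"object","properties":{"increments":{"type":"array","items":{"type":"array"}}},"required":["increments"]}

```bash
mkdir -p pics; ls; python3 - <<'E'
from plant import robot
import cv2,pickle
d={}
for n in ["scene","top","wrist"]:
    c=robot.capture(n); d[n]=c; cv2.imwrite(f"pics/{n}0.png",c["frame"])
    print(n,c["fovy"],c["cx"],c["cy"],c["distortion"]); print(c["view"])
pickle.dump(d,open("c0.pkl","wb"))
print(robot.state())
E
```

```text
pics
scene 49.77481432556638 318.28225332429673 197.37175303261606 [0.03644662 0.         0.         0.         0.        ]
[[-0.32409045  0.94590933  0.01486311  0.16798278]
 [ 0.60691759  0.21994446 -0.76372473 -0.25111099]
 [-0.72568341 -0.23849522 -0.64537092  1.61866971]
 [ 0.          0.          0.          1.        ]]
top 57.96187922423277 322.0148637260961 198.9968781205289 [-0.06306693  0.          0.          0.          0.        ]
[[-2.19617125e-02 -9.99758571e-01  6.94754300e-04  3.58946400e-02]
 [-9.82056277e-01  2.14426417e-02 -1.87365101e-01  6.10674983e-01]
 [ 1.87304968e-01 -4.79714629e-03 -9.82290098e-01  1.12392262e+00]
 [ 0.00000000e+00  0.00000000e+00  0.00000000e+00  1.00000000e+00]]
wrist 70.10617518762493 321.2910517184066 199.69540071263214 [-0.04177191  0.          0.          0.          0.        ]
[[-3.86310903e-01 -9.22368109e-01  9.79078021e-04  6.74450584e-01]
 [-8.79377194e-01  3.68625106e-01  3.01349104e-01 -3.80427455e-02]
 [-2.78315716e-01  1.15553466e-01 -9.53513376e-01  3.91627294e-01]
 [ 0.00000000e+00  0.00000000e+00  0.00000000e+00  1.00000000e+00]]
{'time': 0.15, 'joint_pos': array([ 1.46310146e+00,  3.59252552e-01,  1.12425955e-02, -2.65235132e-04,
       -1.22406099e+00, -2.88078616e-01]), 'dq': array([ 0.00069276, -0.00012048,  0.00103365,  0.00242711,  0.00239525,
        0.00044556]), 'tau': array([-1.28831631e-03, -5.83274102e+01,  2.93290186e+01,  7.00114444e+00,
        8.75385886e-03, -1.09960972e-04]), 'eef_pos': array([0.26012894, 0.62249461, 0.25080479]), 'tcp_rot': array([ 3.14029971e+00, -1.23075707e-04, -3.95863695e-01]), 'contact_force': array([-0.34826653, -0.09196722,  0.19720105]), 'ft_torque': array([0.01385385, 0.05643917, 0.00811419]), 'finger_force': 0.0, 'gripper_width': 1.0008381586603257}
```

View pics/scene0.png

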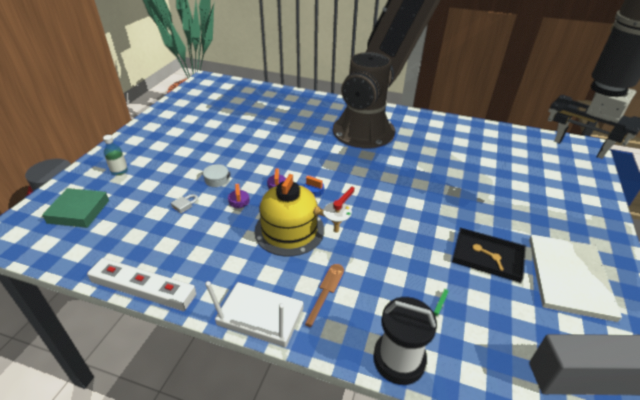

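View pics/top0.png

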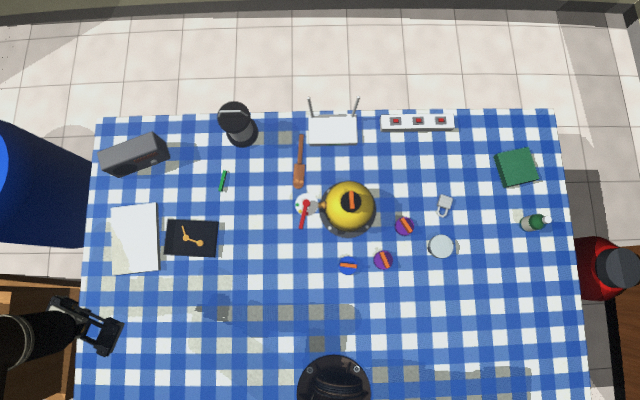

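The scene view shows the yellow sprayer at (290,215), with its red handle at (344,198). In the top view the tank is at (348,207) and the vent at (305,207).

Things that could be taken for the cap, in the top view:
- black cap with orange bar on the tank, (350,201)
- purple caps, (404,226) and (383,260)
- blue cap, (347,266)
- black lantern, (238,120)

I choose the black one on the tank and will check it in a close crop.

```bash
python3 - <<'E'
import pickle,cv2
d=pickle.load(open("c0.pkl","rb"))
f=d["top"]["frame"][170:245,290:390]
cv2.imwrite("pics/crop1.png",cv2.resize(f,None,fx=8,fy=8,interpolation=cv2.INTER_CUBIC))
E
```

```text
(no output)
```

View pics/crop1.png

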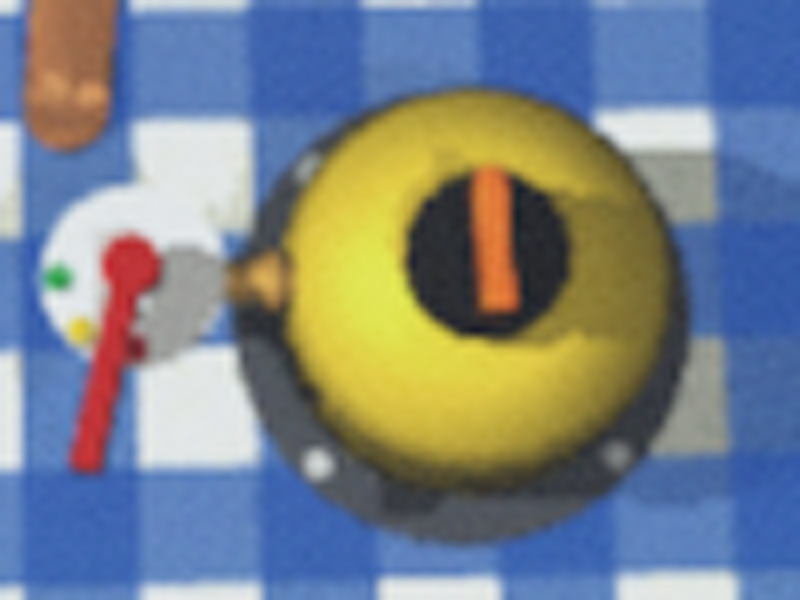

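The crop confirms the black cap with its orange bar at crop (490,240). The vent hub is at crop (130,264) and the handle tip at crop (87,468), a bit past the red dot. Yellow dot is at (82,328), green at (58,278).

```bash
cat > h.py <<'E'
import numpy as np,cv2
def ray(c,px):
    f=200/np.tan(np.radians(c["fovy"]/2)); K=np.array([[f,0,c["cx"]],[0,f,c["cy"]],[0,0,1.]])
    u=cv2.undistortPoints(np.array([[px]],float),K,np.array(c["distortion"]))[0,0]
    V=np.array(c["view"]);R=V[:3,:3]
    return -R.T@V[:3,3], R.T@np.array([u[0],u[1],1])
def onz(c,px,z):
    o,d=ray(c,px); return o+d*(z-o[2])/d[2]
def proj(c,P):
    f=200/np.tan(np.radians(c["fovy"]/2)); K=np.array([[f,0,c["cx"]],[0,f,c["cy"]],[0,0,1.]])
    V=np.array(c["view"]); return cv2.projectPoints(np.array(P,float).reshape(-1,3),cv2.Rodrigues(V[:3,:3])[0],V[:3,3],K,np.array(c["distortion"]))[0][:,0]
E
python3 - <<'E'
import pickle,numpy as np
from h import *
d=pickle.load(open("c0.pkl","rb")); c=d["top"]
cp=lambda x,y:((x+.5)/8-.5+290,(y+.5)/8-.5+170)
for n,p,z in [("hub",(130,264),.143),("tip",(87,470),.143),("barA",(490,168),.181),("barB",(499,295),.181),("cap",(487,253),.155),("capL",(408,253),.155),("capR",(570,253),.155),("yel",(82,328),.115),("green",(58,278),.115),("red",(130,348),.115),("foot",(462,318),.004),("footL",(238,318),.004),("footR",(690,318),.004)]:
    print(n,onz(c,cp(*p),z).round(4))
h=onz(c,cp(130,264),.143);t=onz(c,cp(87,470),.143);print(np.linalg.norm(h-t),np.degrees(np.arctan2(*(t-h)[1::-1])))
E
```

```text
hub [0.5851 0.0722 0.143 ]
tip [0.5073 0.0893 0.143 ]
barA [ 0.6112 -0.0621  0.181 ]
barB [ 0.5638 -0.0636  0.181 ]
cap [ 0.5842 -0.062   0.155 ]
capL [ 0.5849 -0.0324  0.155 ]
capR [ 0.5835 -0.0931  0.155 ]
yel [0.5655 0.0922 0.115 ]
green [0.5853 0.1013 0.115 ]
red [0.5573 0.0738 0.115 ]
foot [ 0.5839 -0.0631  0.004 ]
footL [0.586  0.0322 0.004 ]
footR [ 0.5817 -0.1604  0.004 ]
0.07968080440492453 167.5800068475307
```

Checks against the given sizes:
- The hub lies 134.7 mm from the tank axis (nominal 135 mm).
- Hub to handle tip is 79.7 mm (nominal 80 mm).
- The cap measures 60.7 mm across (nominal 61 mm).

The tank yaw is about 0 and the vent stands at about 12°. I'm moving above the handle grip point at about (0.526, 0.085), with tool yaw −0.216.

Emit:
{"name": "carry_out", "arguments": {
  "increments": [
    [-1, [0.22, -0.45, 0], [0, 0, 0.0115]],
    [-1, [0.22, -0.45, 0], [0, 0, 0.0115]],
    [-1, [0.22, -0.45, 0], [0, 0, 0.0115]],
    [-1, [0.22, -0.45, 0], [0, 0, 0.0115]],
    [-1, [0.22, -0.45, 0], [0, 0, 0.0115]]
  ]
}}

```text
time: 0.57
eef_pos: [0.3431, 0.4523, 0.2513]
tcp_rot: [3.141, 0.0, -0.213]
contact_force: [0.3, -0.0, -0.0]
gripper_width: 1.003
finger_force: 0.0
```

Emit:
{"name": "carry_out", "arguments": {
  "increments": [
    [-1, [0.22, -0.45, 0], [0, 0, 0]],
    [-1, [0.22, -0.45, 0], [0, 0, 0]],
    [-1, [0.22, -0.45, 0], [0, 0, 0]],
    [-1, [0.22, -0.45, 0], [0, 0, 0]],
    [-1, [0.22, -0.45, 0], [0, 0, 0]]
  ]
}}

```text
time: 0.98
eef_pos: [0.4255, 0.2835, 0.2516]
tcp_rot: [-3.141, 0.0, -0.215]
contact_force: [1.0, -0.2, -0.4]
gripper_width: 0.994
finger_force: 0.0
```

Emit:
{"name": "carry_out", "arguments": {
  "increments": [
    [-1, [0.22, -0.45, 0], [0, 0, 0]],
    [-1, [0.22, -0.45, 0], [0, 0, 0]],
    [-1, [0.22, -0.45, 0], [0, 0, 0]],
    [-1, [0.22, -0.45, 0], [0, 0, 0]],
    [-1, [0, 0, 0], [0, 0, 0]]
  ]
}}

```text
time: 1.4
eef_pos: [0.4925, 0.1456, 0.2514]
tcp_rot: [3.14, 0.0, -0.219]
contact_force: [0.4, 0.1, 0.3]
gripper_width: 0.995
finger_force: 0.0
```

Emit:
{"name": "carry_out", "arguments": {
  "increments": [
    [-1, [0.225, -0.4, 0], [0, 0, 0]],
    [-1, [0.225, -0.4, 0], [0, 0, 0]],
    [-1, [0, 0, 0], [0, 0, 0]]
  ]
}}

```text
time: 1.65
eef_pos: [0.5264, 0.0867, 0.2512]
tcp_rot: [3.14, 0.0, -0.218]
contact_force: [0.4, 0.8, -0.2]
gripper_width: 1.002
finger_force: 0.0
```

```bash
python3 - <<'E'
from plant import robot
import cv2,pickle,numpy as np
from h import *
c=robot.capture("wrist"); pickle.dump(c,open("c1.pkl","wb")); s=robot.state()
print(s["eef_pos"],s["tcp_rot"],s["joint_pos"])
f=c["frame"].copy()
for P in [(.585,.0722,.143),(.585-.0777,.0722+.0171,.143),(.526,.085,.135),(.5842,-.0625,.181)]:
    u=proj(c,P)[0]; print(u); cv2.drawMarker(f,tuple(int(round(v)) for v in u),(255,255,0),cv2.MARKER_CROSS,10,1)
cv2.imwrite("pics/w1.png",f)
E
```

```text
[0.52564488 0.08806181 0.25107826] [ 3.14083233e+00  6.67816605e-04 -2.18857226e-01] [ 5.34187603e-01  1.25697678e-01 -3.00253013e-01  1.07617628e-04
 -1.14585284e+00  8.17707334e-01]
[322.98178594 137.40785265]
[323.00258261 225.8387898 ]
[323.13812879 203.21239006]
[513.58598938 102.06149993]
```

View pics/w1.png

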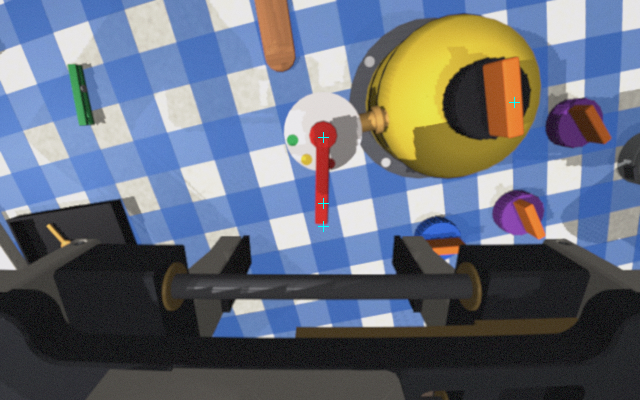

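The predicted points fall on the red handle: hub at (323,132), tip at (322,224). The projection and yaw are good, so I'm descending to grasp it at the 60 mm point.

Emit:
{"name": "carry_out", "arguments": {
  "increments": [
    [-1, [0, -0.03, -0.4], [0, 0, 0]],
    [-1, [0, 0, -0.4], [0, 0, 0]],
    [-1, [0, 0, -0.4], [0, 0, 0]],
    [-1, [0, 0, -0.27], [0, 0, 0]],
    [-1, [0, 0, 0], [0, 0, 0]]
  ]
}}

```text
time: 2.12
eef_pos: [0.522, 0.0875, 0.137]
tcp_rot: [3.137, 0.006, -0.216]
contact_force: [-0.7, -0.3, -1.6]
gripper_width: 1.001
finger_force: 0.0
```

Emit:
{"name": "carry_out", "arguments": {
  "increments": [
    [1, [0, 0, 0], [0, 0, 0]],
    [1, [0, 0, 0], [0, 0, 0]],
    [1, [0, 0, 0], [0, 0, 0]],
    [1, [0, 0, 0], [0, 0, 0]],
    [1, [0, 0, 0], [0, 0, 0]]
  ]
}}

```text
time: 2.53
eef_pos: [0.5255, 0.0884, 0.1425]
tcp_rot: [-3.14, -0.002, -0.215]
contact_force: [-1.1, -0.7, 0.1]
gripper_width: 0.683
finger_force: 0.0
```

Emit:
{"name": "carry_out", "arguments": {
  "increments": [
    [1, [0, 0, 0], [0, 0, 0]],
    [1, [0, 0, 0], [0, 0, 0]],
    [1, [0, 0, 0], [0, 0, 0]]
  ]
}}

```text
time: 2.78
eef_pos: [0.525, 0.088, 0.1415]
tcp_rot: [-3.141, -0.0, -0.215]
contact_force: [-0.5, 0.1, 0.3]
gripper_width: 0.457
finger_force: 0.0
```

Emit:
{"name": "carry_out", "arguments": {
  "increments": [
    [1, [0.01, -0.035, 0], [0, 0, 0]],
    [1, [0, 0, 0], [0, 0, 0]],
    [1, [0, 0, 0], [0, 0, 0]],
    [1, [0, 0, 0], [0, 0, 0]],
    [1, [0, 0, 0], [0, 0, 0]]
  ]
}}

```text
time: 3.2
eef_pos: [0.5257, 0.0854, 0.1412]
tcp_rot: [3.142, 0.0, -0.215]
contact_force: [-0.1, 1.7, -1.2]
gripper_width: 0.132
finger_force: 30.0
```

Emit:
{"name": "carry_out", "arguments": {
  "increments": [
    [1, [0, 0, 0], [0, 0, 0]],
    [1, [0, 0, 0], [0, 0, 0]],
    [1, [0, 0, 0], [0, 0, 0]]
  ]
}}

```text
time: 3.45
eef_pos: [0.5257, 0.0854, 0.1412]
tcp_rot: [3.142, 0.0, -0.215]
contact_force: [0.4, -0.6, -0.4]
gripper_width: 0.134
finger_force: 30.0
```

The handle is gripped (width 0.133 ≈ 12 mm). Now I swing it clockwise by 33° about the hub.

Emit:
{"name": "carry_out", "arguments": {
  "increments": [
    [1, [0.02, 0.075, 0], [0, 0, -0.0305]],
    [1, [0.0275, 0.073, 0], [0, 0, -0.0305]],
    [1, [0.034, 0.07, 0], [0, 0, -0.0305]],
    [1, [0.041, 0.066, 0], [0, 0, -0.0305]],
    [1, [0.047, 0.062, 0], [0, 0, -0.0305]]
  ]
}}

```text
time: 3.87
eef_pos: [0.5387, 0.1118, 0.1413]
tcp_rot: [-3.141, -0.0, -0.699]
contact_force: [1.9, -0.5, -1.5]
gripper_width: 0.131
finger_force: 30.0
```

Emit:
{"name": "carry_out", "arguments": {
  "increments": [
    [1, [0.053, 0.057, 0], [0, 0, -0.0305]],
    [1, [0, 0, 0], [0, 0, 0]],
    [1, [0, 0, 0], [0, 0, 0]],
    [1, [0, 0, 0], [0, 0, 0]]
  ]
}}

```text
time: 4.2
eef_pos: [0.5425, 0.1159, 0.1413]
tcp_rot: [-3.141, 0.0, -0.787]
contact_force: [0.3, 2.7, -1.5]
gripper_width: 0.137
finger_force: 30.0
```

```bash
python3 - <<'E'
from plant import robot
import cv2,pickle,numpy as np
c=robot.capture("top"); pickle.dump(c,open("c2.pkl","wb")); s=robot.state()
print(s["eef_pos"],s["tcp_rot"],s["contact_force"],s["ft_torque"],s["joint_pos"])
E
```

```text
[0.54248416 0.11588138 0.14130652] [-3.14071675e+00  9.18087529e-05 -7.87341058e-01] [ 0.66964281  3.13459089 -1.27797209] [ 1.17925667 -0.33874912  0.11367213] [ 5.63305716e-01  2.60843272e-01 -4.03005105e-01 -3.56835304e-04
 -9.06113263e-01  2.20369495e-01]
```

The tool yaw of −0.787 and the position agree with a handle direction of 134.5°. I'm releasing, rising and checking.

Emit:
{"name": "carry_out", "arguments": {
  "increments": [
    [-1, [0, 0, 0], [0, 0, 0]],
    [-1, [0, 0, 0], [0, 0, 0]],
    [-1, [0, 0, 0], [0, 0, 0]],
    [-1, [0, 0, 0], [0, 0, 0]],
    [-1, [0, 0, 0], [0, 0, 0]]
  ]
}}

```text
time: 4.67
eef_pos: [0.5423, 0.1154, 0.1413]
tcp_rot: [3.141, -0.0, -0.79]
contact_force: [0.1, -0.6, 0.9]
gripper_width: 0.453
finger_force: 0.0
```

Emit:
{"name": "carry_out", "arguments": {
  "increments": [
    [-1, [0, 0, 0.2], [0, 0, 0]],
    [-1, [0, 0, 0.4], [0, 0, 0]],
    [-1, [0, 0, 0.4], [0, 0, 0]],
    [-1, [0, 0, 0.46], [0, 0, 0]],
    [-1, [0, 0, 0], [0, 0, 0]]
  ]
}}

```text
time: 5.08
eef_pos: [0.5454, 0.1164, 0.258]
tcp_rot: [-3.132, -0.005, -0.789]
contact_force: [0.5, 0.6, 1.1]
gripper_width: 0.833
finger_force: 0.0
```

Emit:
{"name": "carry_out", "arguments": {
  "increments": [
    [-1, [-0.1, -0.4, 0], [0, 0, 0.037]],
    [-1, [-0.1, -0.4, 0], [0, 0, 0.037]],
    [-1, [-0.1, -0.4, 0], [0, 0, 0.037]],
    [-1, [-0.1, -0.4, 0], [0, 0, 0.037]],
    [-1, [0, 0, 0], [0, 0, 0.037]]
  ]
}}

```text
time: 5.5
eef_pos: [0.5106, -0.0079, 0.2509]
tcp_rot: [3.141, 0.0, -0.205]
contact_force: [-0.2, 0.6, -0.6]
gripper_width: 0.997
finger_force: 0.0
```

Emit:
{"name": "carry_out", "arguments": {
  "increments": [
    [-1, [0, -0.2, 0], [0, 0, 0.037]],
    [-1, [0, 0, 0], [0, 0, 0.037]],
    [-1, [0, 0, 0], [0, 0, 0]]
  ]
}}

```text
time: 5.75
eef_pos: [0.5122, -0.0201, 0.2508]
tcp_rot: [3.142, -0.0, 0.028]
contact_force: [0.3, 0.0, -0.3]
gripper_width: 1.0
finger_force: 0.0
```

```bash
python3 - <<'E'
from plant import robot
import cv2,pickle,numpy as np
from h import *
c=robot.capture("wrist"); pickle.dump(c,open("c3.pkl","wb")); s=robot.state()
print(s["eef_pos"],s["tcp_rot"],s["joint_pos"])
for P in [(.585,.0722,.143),(.5842,-.0625,.181)]: print(proj(c,P))
cv2.imwrite("pics/w3.png",c["frame"])
E
```

```text
[ 0.51232271 -0.01972928  0.25073877] [-3.14154744e+00 -5.18116108e-05  2.09382997e-02] [ 3.44911901e-01  9.06632809e-02 -3.41433229e-01 -2.90424261e-05
 -1.13863631e+00  1.24683489e+00]
[[211.52523636 119.48439768]]
[[385.01534965 127.37884713]]
```

View pics/w3.png

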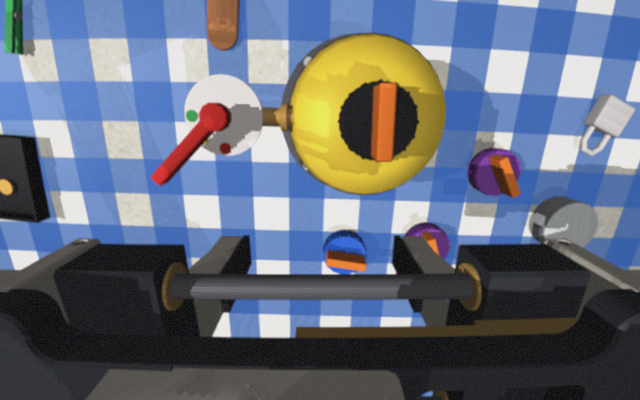

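The handle now covers the yellow dot: hub (213,117), tip (158,179). The cap bar runs from (386,84) to (383,160). I'll measure both angles by segmentation.

```bash
python3 - <<'E'
import pickle
from h import *
c=pickle.load(open("c3.pkl","rb")); hsv=cv2.cvtColor(c["frame"],cv2.COLOR_BGR2HSV)
def ax(m,z):
    ys,xs=np.nonzero(m); P=np.array([onz(c,(x,y),z)[:2] for x,y in zip(xs,ys)])
    r=cv2.minAreaRect((P*1000).astype(np.float32)); mu=P.mean(0); w,v=np.linalg.eigh(np.cov(P.T)); d=v[:,1]
    print(len(P),mu.round(4),"angle",np.degrees(np.arctan2(d[1],d[0])),r)
H,S,V=cv2.split(hsv)
print(hsv[150,185],hsv[120,380],hsv[120,392])
m=((H<5)|(H>174))&(S>180)&(V>120); r=np.zeros_like(m); r[128:190,145:206]=m[128:190,145:206]; ax(r,.143)
for vmin in (100,200):
    m=(H>5)&(H<16)&(S>150)&(V>vmin); r=np.zeros_like(m); r[75:165,365:405]=m[75:165,365:405]; ax(r,.181)
E
```

```text
[  1 199 176] [ 12 200 224] [ 11 197 208]
830 [0.5551 0.1033] angle 134.59104661492566 ((555.3508911132812, 102.97924041748047), (10.088150024414062, 67.085693359375), 44.857879638671875)
1765 [ 0.5882 -0.0609] angle -177.71865816107422 ((587.177490234375, -60.79138946533203), (53.18531799316406, 15.931193351745605), 2.406100034713745)
1093 [ 0.5883 -0.0622] angle -178.1097656539636 ((586.9560546875, -62.27415084838867), (51.18033981323242, 10.133981704711914), 1.9732211828231812)
```

The handle lies at 134.6°, so the vent is at 45°. The bar centre is about (0.586, −0.0625) at 2°. Next is the cap.

Emit:
{"name": "carry_out", "arguments": {
  "increments": [
    [-1, [0.33, -0.19, 0], [0, 0, 0.003]],
    [-1, [0.33, -0.19, 0], [0, 0, 0]],
    [-1, [0.31, -0.19, 0], [0, 0, 0]],
    [-1, [0, 0, -0.2], [0, 0, 0]],
    [-1, [0, 0, -0.2], [0, 0, 0]]
  ]
}}

```text
time: 6.22
eef_pos: [0.5867, -0.0624, 0.2202]
tcp_rot: [-3.142, -0.001, 0.027]
contact_force: [-0.2, 0.1, -1.1]
gripper_width: 0.996
finger_force: 0.0
```

Emit:
{"name": "carry_out", "arguments": {
  "increments": [
    [0.5, [0, 0, -0.2], [0, 0, 0]],
    [0.5, [0, 0, -0.2], [0, 0, 0]],
    [0.5, [0, 0, -0.09], [0, 0, 0]],
    [0.5, [0, 0, 0], [0, 0, 0]],
    [0.5, [0, 0, 0], [0, 0, 0]]
  ]
}}

```text
time: 6.63
eef_pos: [0.5854, -0.0619, 0.1842]
tcp_rot: [3.141, 0.0, 0.032]
contact_force: [0.5, 0.2, 0.1]
gripper_width: 0.68
finger_force: 0.0
```

```bash
python3 - <<'E'
from plant import robot
s=robot.state()
print(s["eef_pos"],s["tcp_rot"],s["contact_force"],s["ft_torque"],s["joint_pos"],s["gripper_width"])
E
```

```text
[ 0.58535793 -0.06189451  0.18419345] [3.14122785e+00 3.35808082e-04 3.18393121e-02] [0.46455718 0.17477682 0.14094498] [-0.05574068 -0.00843347  0.0504193 ] [ 2.26746050e-01  2.70481034e-01 -2.77069734e-01  3.42918022e-04
 -1.02364569e+00  1.37571119e+00] 0.6797216416133187
```

Emit:
{"name": "carry_out", "arguments": {
  "increments": [
    [1, [0, 0, 0], [0, 0, 0]],
    [1, [0, 0, 0], [0, 0, 0]],
    [1, [0, 0, 0], [0, 0, 0]],
    [1, [0, 0, 0], [0, 0, 0]],
    [1, [0, 0, 0], [0, 0, 0]]
  ]
}}

```text
time: 7.05
eef_pos: [0.5853, -0.0621, 0.1845]
tcp_rot: [-3.141, -0.001, 0.033]
contact_force: [0.7, -0.1, 0.1]
gripper_width: 0.302
finger_force: 0.0
```

Emit:
{"name": "carry_out", "arguments": {
  "increments": [
    [1, [0, 0, 0], [0, 0, 0]],
    [1, [0, 0, 0], [0, 0, 0]],
    [1, [0, 0, 0], [0, 0, 0]],
    [1, [0, 0, 0], [0, 0, 0]]
  ]
}}

```text
time: 7.38
eef_pos: [0.5852, -0.0622, 0.1842]
tcp_rot: [3.141, -0.0, 0.033]
contact_force: [-0.4, 0.0, 1.8]
gripper_width: 0.133
finger_force: 30.0
```

```bash
python3 - <<'E'
from plant import robot
s=robot.state()
print(s["eef_pos"],s["tcp_rot"],s["contact_force"],s["ft_torque"],s["gripper_width"])
E
```

```text
[ 0.58519624 -0.06217295  0.1841696 ] [ 3.14149400e+00 -4.03284057e-05  3.29863885e-02] [-0.41463874  0.03869597  1.8024912 ] [-0.09241971  0.14445727  0.03394654] 0.133281570991655
```

Bar gripped. I'm trying counter-clockwise in small steps and watching the torque.

Emit:
{"name": "carry_out", "arguments": {
  "increments": [
    [1, [0, 0, 0], [0, 0, 0.015]],
    [1, [0, 0, 0], [0, 0, 0.015]],
    [1, [0, 0, 0], [0, 0, 0.015]],
    [1, [0, 0, 0], [0, 0, 0]]
  ]
}}

```text
time: 7.72
eef_pos: [0.5857, -0.0635, 0.1843]
tcp_rot: [3.139, -0.0, 0.177]
contact_force: [2.9, -7.0, -0.1]
gripper_width: 0.132
finger_force: 30.0
```

```bash
cat > s.py <<'E'
from plant import robot
s=robot.state()
print(s["eef_pos"].round(4),s["tcp_rot"].round(3),s["contact_force"].round(1),s["ft_torque"].round(3),round(s["gripper_width"],3),s["joint_pos"].round(2),s["tau"].round(2))
E
python3 s.py
```

```text
[ 0.5857 -0.0635  0.1843] [ 3.139 -0.     0.177] [ 2.9 -7.  -0.1] [-2.931 -0.952 -0.106] 0.132 [ 0.23  0.27 -0.28  0.   -1.02  1.52] [  4.21 -49.27  26.63   3.91  -0.17   0.96]
```

Emit:
{"name": "carry_out", "arguments": {
  "increments": [
    [1, [0, 0, 0], [0, 0, 0.015]],
    [1, [0, 0, 0], [0, 0, 0.015]],
    [1, [0, 0, 0], [0, 0, 0]]
  ]
}}

```text
time: 7.97
eef_pos: [0.5862, -0.0643, 0.1845]
tcp_rot: [3.138, -0.001, 0.271]
contact_force: [4.9, -12.4, -3.1]
gripper_width: 0.135
finger_force: 30.3
```

```bash
python3 s.py
```

```text
[ 0.5862 -0.0643  0.1845] [ 3.138e+00 -1.000e-03  2.710e-01] [  4.9 -12.4  -3.1] [-4.785 -1.889 -0.346] 0.135 [ 0.22  0.27 -0.28  0.   -1.02  1.62] [  7.16 -50.21  26.32   2.42  -0.72   1.28]
```

Lateral force and torque keep growing, to 13 N and 1.3 N m, by 14°. This looks like a stop, so I'm going back and trying clockwise.

Emit:
{"name": "carry_out", "arguments": {
  "increments": [
    [1, [0, 0, 0], [0, 0, -0.025]],
    [1, [0, 0, 0], [0, 0, -0.025]],
    [1, [0, 0, 0], [0, 0, -0.025]],
    [1, [0, 0, 0], [0, 0, 0]],
    [1, [0, 0, 0], [0, 0, 0]]
  ]
}}

```text
time: 8.38
eef_pos: [0.5853, -0.0622, 0.1842]
tcp_rot: [3.141, -0.0, 0.035]
contact_force: [-0.1, -0.7, 1.4]
gripper_width: 0.139
finger_force: 30.0
```

```bash
python3 s.py
```

```text
[ 0.5853 -0.0622  0.1842] [ 3.141 -0.     0.035] [-0.1 -0.7  1.4] [-0.423 -0.019 -0.03 ] 0.139 [ 0.23  0.27 -0.28  0.   -1.02  1.38] [  0.45 -48.02  26.31   5.81   0.13  -0.45]
```

Emit:
{"name": "carry_out", "arguments": {
  "increments": [
    [1, [0, 0, 0], [0, 0, -0.025]],
    [1, [0, 0, 0], [0, 0, -0.025]],
    [1, [0, 0, 0], [0, 0, -0.025]],
    [1, [0, 0, 0], [0, 0, 0]]
  ]
}}

```text
time: 8.72
eef_pos: [0.5853, -0.062, 0.1842]
tcp_rot: [-3.141, -0.0, -0.203]
contact_force: [0.3, 0.3, 0.2]
gripper_width: 0.136
finger_force: 30.0
```

```bash
python3 s.py
```

```text
[ 0.5853 -0.062   0.1842] [-3.141 -0.    -0.203] [0.3 0.3 0.2] [-0.099 -0.003  0.016] 0.136 [ 0.23  0.27 -0.28 -0.   -1.02  1.14] [ 1.000e-02 -4.789e+01  2.612e+01  6.040e+00  9.000e-02 -1.420e+00]
```

Clockwise it turns with no side force, so it's a left-hand thread. I'm continuing to about 59°.

Emit:
{"name": "carry_out", "arguments": {
  "increments": [
    [1, [0, 0, 0], [0, 0, -0.0275]],
    [1, [0, 0, 0], [0, 0, -0.0275]],
    [1, [0, 0, 0], [0, 0, -0.0275]],
    [1, [0, 0, 0], [0, 0, -0.0275]],
    [1, [0, 0, 0], [0, 0, 0]]
  ]
}}

```text
time: 9.13
eef_pos: [0.5853, -0.062, 0.1842]
tcp_rot: [-3.141, -0.0, -0.548]
contact_force: [-0.1, -0.3, 1.6]
gripper_width: 0.135
finger_force: 30.0
```

```bash
python3 s.py
```

```text
[ 0.5853 -0.062   0.1842] [-3.141 -0.    -0.548] [-0.1 -0.3  1.6] [ 0.    -0.003  0.052] 0.135 [ 0.23  0.27 -0.28  0.   -1.02  0.8 ] [-1.000e-02 -4.779e+01  2.605e+01  6.050e+00  8.000e-02 -1.570e+00]
```

Emit:
{"name": "carry_out", "arguments": {
  "increments": [
    [1, [0, 0, 0], [0, 0, -0.0275]],
    [1, [0, 0, 0], [0, 0, -0.0275]],
    [1, [0, 0, 0], [0, 0, -0.0275]],
    [1, [0, 0, 0], [0, 0, -0.0275]],
    [1, [0, 0, 0], [0, 0, -0.0275]]
  ]
}}

```text
time: 9.55
eef_pos: [0.5853, -0.062, 0.1842]
tcp_rot: [-3.141, -0.0, -0.978]
contact_force: [-0.4, -0.3, 1.0]
gripper_width: 0.132
finger_force: 30.0
```

Emit:
{"name": "carry_out", "arguments": {
  "increments": [
    [1, [0, 0, 0], [0, 0, 0]],
    [1, [0, 0, 0], [0, 0, 0]]
  ]
}}

```text
time: 9.72
eef_pos: [0.5853, -0.062, 0.1842]
tcp_rot: [-3.141, -0.0, -0.973]
contact_force: [-0.3, 0.4, 2.1]
gripper_width: 0.134
finger_force: 30.0
```

```bash
python3 s.py; python3 - <<'E'
from plant import robot
import cv2
a=cv2.resize(robot.capture("scene")["frame"][150:270,220:380],None,fx=3.75,fy=3.75,interpolation=cv2.INTER_CUBIC)
cv2.imwrite("pics/s4.png",a)
E
```

```text
[ 0.5853 -0.062   0.1842] [-3.141 -0.    -0.973] [-0.3  0.4  2.1] [ 0.102 -0.    -0.021] 0.134 [ 0.23  0.27 -0.28  0.   -1.02  0.37] [-9.000e-02 -4.758e+01  2.587e+01  6.080e+00  4.000e-02 -4.100e-01]
```

View pics/s4.png

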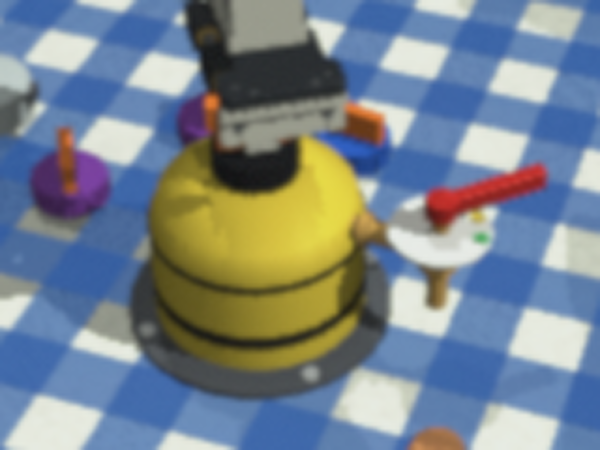

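The picture shows the cap held by the gripper at (255,165) and the handle still over the yellow dot. The cap has turned 58° from its start, so I'm lifting gently first.

Emit:
{"name": "carry_out", "arguments": {
  "increments": [
    [1, [0, 0, 0.05], [0, 0, 0]],
    [1, [0, 0, 0.05], [0, 0, 0]],
    [1, [0, 0, 0], [0, 0, 0]]
  ]
}}

```text
time: 10.02
eef_pos: [0.5855, -0.0621, 0.1923]
tcp_rot: [-3.141, -0.0, -0.978]
contact_force: [-0.5, 0.2, 0.2]
gripper_width: 0.137
finger_force: 30.0
```

```bash
python3 s.py
```

```text
[ 0.5855 -0.0621  0.1923] [-3.141 -0.    -0.978] [-0.5  0.2  0.2] [ 0.023 -0.009  0.007] 0.137 [ 0.23  0.26 -0.27  0.   -1.04  0.37] [-1.000e-02 -4.803e+01  2.670e+01  6.320e+00 -1.200e-01  4.000e-02]
```

It came up freely, with no resisting force. Lifting the rest of the way to 8 cm.

Emit:
{"name": "carry_out", "arguments": {
  "increments": [
    [1, [0, 0, 0.1], [0, 0, 0]],
    [1, [0, 0, 0.1], [0, 0, 0]],
    [1, [0, 0, 0.15], [0, 0, 0]],
    [1, [0, 0, 0.2], [0, 0, 0]],
    [1, [0, 0, 0.2], [0, 0, 0]]
  ]
}}

```text
time: 10.43
eef_pos: [0.5852, -0.0622, 0.2493]
tcp_rot: [-3.142, -0.0, -0.98]
contact_force: [0.7, 0.4, -0.7]
gripper_width: 0.138
finger_force: 30.0
```

Emit:
{"name": "carry_out", "arguments": {
  "increments": [
    [1, [0, 0, 0.15], [0, 0, 0]],
    [1, [0, 0, 0.07], [0, 0, 0]],
    [1, [0, 0, 0], [0, 0, 0]],
    [1, [0, 0, 0], [0, 0, 0]],
    [1, [0, 0, 0], [0, 0, 0]]
  ]
}}

```text
time: 10.85
eef_pos: [0.5847, -0.0621, 0.2635]
tcp_rot: [3.141, 0.001, -0.98]
contact_force: [0.7, -1.1, -0.8]
gripper_width: 0.134
finger_force: 30.0
```

```bash
python3 s.py; python3 - <<'E'
from plant import robot
import cv2
a=cv2.resize(robot.capture("scene")["frame"][120:270,220:420],None,fx=4,fy=4,interpolation=cv2.INTER_CUBIC)
cv2.imwrite("pics/s5.png",a)
E
```

```text
[ 0.5847 -0.0621  0.2635] [ 3.141e+00  1.000e-03 -9.800e-01] [ 0.7 -1.1 -0.8] [ 0.011 -0.021 -0.038] 0.134 [ 0.23  0.21 -0.17 -0.   -1.2   0.36] [  0.   -47.31  29.74   7.1    0.06   0.  ]
```

View pics/s5.png

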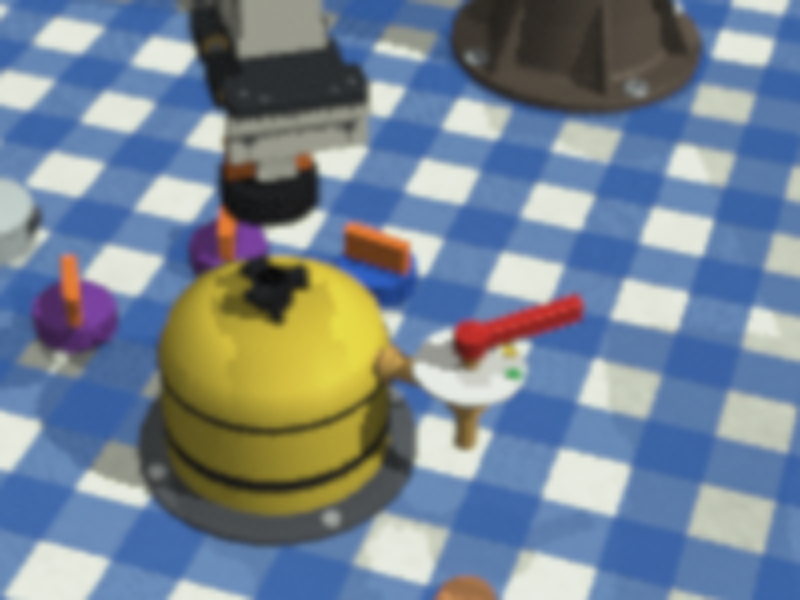

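The cap, at (270,190), hangs 79 mm above its fitted height. The neck at (270,285) is bare, and the vent handle from (470,337) to (580,305) is unmoved. I'm handing the job in.

```bash
python3 -c "
from plant import robot
print(robot.finish_job())"
```

```text
the job is handed in; nothing more can be done
None
```

The job is handed in: the vent is at half open (about 45°), and the cap came off clockwise (left-hand thread) and is held about 8 cm above the open mouth.

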